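Show the underside of a spice jar to the inspection camera

ROBOT

A 6-joint arm with a two-finger parallel gripper is mounted at the origin on a cart in front of the work surface, level with it; the furniture and walls round the work are solid. World frame = base frame: x ahead of the robot, y to its left, z up, the work surface at z = 0. Lengths are in m, angles in degrees, forces in N, time in s.
With the tool pointing down it reaches from about 0.325 to 0.925 m from the base axis. Payload 3.1 kg.
Tool frame: the origin (TCP) lies midway between the tips of the shut fingers; the grasp point (between the pads) lies 19 mm behind it; z points along the fingers, y is the line along which they close (so a half turn about z gives the same grasp; the last joint's range is limited). The gripper opens to 85 mm and grips with 20 to 120 N. Pads are 22 mm wide; open, the fingers measure 114 mm over their backs; the gripper's body (76 mm by 85 mm) begins 54 mm behind the grasp point. The pads swing forward as they close: fully open they stand 13 mm farther back than shut.
Start: joints at [59.462, 12.427, 92.441, -0, 75.132, -6.429], TCP at [0.255, 0.57, 0.231] pointing down, gripper open.
Joint ranges: [-157.48, 157.48], [-44.54, 120.13], [17.64, 146.25], [-64.5, 244.5], [7.68, 150.69], [-147.95, 147.95]. Speed limits (degrees/s): [159.86, 159.86, 180, 180, 180, 180].

INTERFACE

Orientations are given as a 3x3 rotation matrix whose columns are the frame's x, y, z axes.
In Python, from workcell import arm gives the robot as it stands. The module is installed in compiled form; this text tells all that it offers.
- The arm moves only by the shell command python3 -m inch 'ROWS'. ROWS is JSON, a list of rows, each a list of 3 entries, a list of its own where there are three numbers: the shift along the tool's x, y, z in mm, then the turn, a rotation vector about the tool's x, y, z in rad, then the opening, from -1 (shut) to 1 (fully open). A call has 1 to 20 rows; each row is the pose to reach, as a shift and turn from the pose commanded when the call began, along the tool's axes at that moment; what a row does not reach only later rows make up. A row lasts 1/8 s, in which the tool goes at most 62.5 mm and 10.7 degrees, less where a joint would pass 70% of its speed; a pose out of reach is approached as far as the arm can. A call with a gripper value outside its range is refused whole. The fingers move at their own pace and stop on an object; the grip force is fixed at half the most. Time passes only in rows, so rows that repeat a pose let the fingers close. It gives the time, the measured TCP pose, the force, the opening and the grip force at its end, in the units of the state.
- arm.observe(): the state, without advancing time (a new reading comes with each control period).
- arm.snapshot(name): name is "scene" or "top" or "wrist"; returns the picture (400x640x3 uint8, blue, green, red); there is no depth.
- arm.camera_info(name): a dict with "fx", "fy", "cx", "cy" (pixels), "D" ([k1, k2, p1, p2, k3] as OpenCV has them; the pictures are not rectified), "pose" (4x4, takes a point from camera to world coordinates). Camera axes: x right, y up, looking along -z (the intrinsics and any distortion apply to the point x, -y, -z); pixel columns grow to the right and rows downward; lengths in m; the calibration is good to about 2 mm. A picture is of the moment at which its call begins: read the wrist's pose just before it. camera_info takes no time and is no camera call; for the wrist camera it gives the pose at the moment of the call.
- arm.finish_job(): hands the job in; it is judged then, once.
Trained networks look in the newest picture that a camera, given by its name, has taken for a name from the list of things; names that differ only in an ending like _2 or _b are one class to them, and where a whole thing is asked for, a point or a joint stands for the part that bears it (a point fixed in the world has none). Each returns a list of dicts, best first, with "p" (0 to 1); they miss things now and then, are a little off and sometimes report something else, mostly with a low value. They report only what shows in the picture. A call takes as long as a camera call. They do not tell look-alikes from the thing itself.
- arm.cut_out(camera, label): "pixels" (400x640 bool, what is visible of it) and "point" ([column, row] in pixels, amid what is visible of it).
The state is a dict: "clock": time; "joint_pos": joint angles; "dq": joint speeds; "tau": joint torques, N m; "ee_pos": TCP position; "eef_rot": TCP orientation; "ft_force": force on the tool from outside, world axes, zero at the start; "ft_torque": the same for the moment, N m; "gripper_width": opening from 0.0 (shut) to 1.0 (fully open); "finger_force": force on a finger pad.
Only numpy, scipy, OpenCV 4.12 (cv2) and the standard library are available. Lean on these libraries where they do the work, as an engineer would, in place of code of your own. Each camera call takes 0.05 s, during which the arm holds its last target. There are 200 camera calls.

TASK

Take the red-capped spice jar with the dark label out of the wooden block, lifting it straight up and clear of the block before tilting it, and present its underside to the little camera for a date check: hold the jar in the air with its base centred on the lens, squarely facing it, 9 cm in front of the lens. Finish while still holding it there, quite still, in the gripper. Do not touch the camera with the robot or the jar, and leave the other two jars, the mug, the timer and the tin standing where they are.

Things in the scene. Friction and masses are not known exactly. Their poses are not given: they have to be found in the camera images.
- jar_dark: the jar to show: round glass spice jar with a red cap and a dark (black and orange) label, 106 mm tall, body 42 mm and cap 45 mm in diameter (cap from 85 to 106 mm above the base), 0.07 to 0.18 kg. Origin: centre of its underside; z: along its axis from base to cap. It stands upright, loose, in one of the three pockets of the block
- dark_base (a point): centre of the underside of the jar with the dark label (same point as its origin; the frame is parallel to the jar's)
- dark_top (a point): centre of the top of its cap, 106 mm from dark_base along the jar's axis
- jar_green1: bystander: a spice jar of the same shape and size with a red cap and a green label. Origin: centre of its underside
- jar_green2: bystander: another such jar with a green label
- spice_block: fixed wooden block, 75 (x) x 255 (y) x 40 (z) mm, origin at the centre of its underside, with three round pockets of 49 mm diameter, 28 mm deep (floor 12 mm above the worktop), in a row along its y axis at -82, 0 and +82 mm. So a jar's base stands at z = 12 mm, its cap top at 118 mm. In front of and behind the jars (block's x) the space is free for fingers
- camera_stand: small inspection camera, fixed to the worktop: black round foot of 90 mm diameter and a fork 110 mm wide along its y axis over its pivot knobs, 85 mm high. Origin: centre of the foot's underside; its x axis points away from the side that the lens leans to. The white head (34 x 78 x 26 mm) pivots in the fork 76 mm above the worktop about an axis parallel to y; a stiff pivot holds it
- camera_lens: the round lens of the camera, at the front of a black barrel of 30 mm diameter. Origin: centre of the lens's front, 22 mm from the head's pivot; z: the direction in which the camera looks, out of the lens, leaning 0.45 to 0.65 rad from straight up, towards the robot and to its right (its horizontal heading is that of -x turned by 0.5 to 1.1 rad towards -y). About 0.095 m above the worktop
- cupboard_edge (a point): fixed point in the middle of the lower front edge of the wooden wall cupboard that hangs behind the work, 620 mm wide (y), its underside 0.44 m above the worktop: the arm must swing across on the near side of it
- steel_mug: bystander: brushed steel mug without handle, 74 mm diameter, 96 mm tall, origin at the centre of its underside
- timer: bystander: kitchen timer, red dial on a cream base, 62 mm diameter, 43 mm tall, origin at the centre of its underside
- tin_tray: bystander: food tin with a turquoise label, 75 mm diameter, 58 mm tall, origin at the centre of its underside
Things that resemble listed ones, but are neither listed nor needed, are in the scene too. Leave any pink or purple look-alike of the jar_dark alone.

How it is judged:
By the outcome, as a careful person would: the job done as asked, in the order asked, and still so for the second after the job is handed in, while the arm keeps its last pose, push and grip.
It also fails if it takes over 32 s, if anything falls off the work surface, if the arm or the gripper's body presses on something with over 40 N, if the wrist force passes 120 N, or if a joint passes its speed limit or range.

## Working session

There is one attempt and no reset: what is moved stays moved. The work goes in short steps, Python scripts to look and compute and a shell command to move; the robot and the scene stay as the last step left them, time stands still between calls to the robot, and variables do not carry over. Pictures are saved under pics/ and viewed, at most 10 in all, crops included, and the job is handed in when it is done.

```bash
mkdir -p pics; python3 - <<'E'
from workcell import arm
import cv2,numpy as np
for n in("scene","top","wrist"):
    im=arm.snapshot(n); cv2.imwrite(f"pics/{n}0.png",im)
    c=arm.camera_info(n); print(n,c["fx"],c["fy"],c["cx"],c["cy"],c["D"],np.round(c["pose"],3).tolist())
    if n!="wrist" :
      for l in("jar_dark","camera_lens","camera_stand","spice_block","steel_mug","timer","tin_tray"):
        for r in arm.cut_out(n,l): print(l,round(r["p"],2),np.round(r["point"]),r["pixels"].sum())
o=arm.observe();print(o["clock"],np.round(o["eef_rot"],3).tolist())
a=[cv2.imread(f"pics/{n}0.png") for n in("scene","top")]
cv2.imwrite("pics/both.png",cv2.resize(np.vstack(a),(480,600)))
E
```

```text
scene 373.7787709337231 373.7787709337231 324.7167202266199 196.90946248591834 [0.01060223 0.         0.         0.         0.        ] [[0.457, 0.643, -0.615, -0.267], [-0.89, 0.332, -0.314, -0.372], [0.003, 0.691, 0.723, 1.172], [0.0, 0.0, 0.0, 1.0]]
jar_dark 0.74 [370. 253.] 284
jar_dark 0.7 [391. 259.] 275
jar_dark 0.62 [320. 231.] 281
jar_dark 0.5 [301. 250.] 329
camera_lens 0.63 [386. 223.] 486
camera_lens 0.42 [346. 250.] 291
camera_stand 0.71 [404. 251.] 238
camera_stand 0.64 [292. 225.] 510
spice_block 0.65 [365. 265.] 1184
spice_block 0.54 [391. 261.] 264
steel_mug 0.87 [387. 222.] 445
timer 0.69 [405. 249.] 240
tin_tray 0.73 [250. 246.] 421
top 431.1425363604299 431.1425363604299 322.5693572280253 204.59238464423993 [-0.11166159  0.          0.          0.          0.        ] [[-0.02, 0.991, -0.129, 0.361], [-1.0, -0.022, -0.012, 0.024], [-0.015, 0.129, 0.992, 1.496], [0.0, 0.0, 0.0, 1.0]]
jar_dark 0.49 [406. 216.] 180
jar_dark 0.44 [321. 210.] 165
camera_stand 0.65 [286. 219.] 599
spice_block 0.73 [375. 227.] 1077
timer 0.74 [408. 185.] 245
timer 0.58 [382. 167.] 474
tin_tray 0.77 [257. 263.] 420
tin_tray 0.19 [282. 216.] 590
wrist 289.04928119885875 289.04928119885875 324.2662143683837 201.08798871494653 [0.00779878 0.         0.         0.         0.        ] [[0.408, -0.868, -0.284, 0.183], [0.913, 0.389, 0.126, 0.603], [0.001, -0.31, 0.951, 0.374], [0.0, 0.0, 0.0, 1.0]]
0.85 [[-0.913, 0.408, -0.0], [0.408, 0.913, 0.0], [0.0, -0.0, -1.0]]
```

```bash
python3 - <<'E'
import cv2,numpy as np
a=cv2.imread("pics/scene0.png")[180:320,220:460];b=cv2.imread("pics/top0.png")[140:290,220:460]
f=lambda i:cv2.resize(i,None,fx=2,fy=2,interpolation=cv2.INTER_CUBIC)
w=cv2.resize(cv2.imread("pics/wrist0.png"),(320,200))
L=np.vstack([f(a),f(b)]);R=np.zeros((580,320,3),np.uint8);R[:200]=w
R[200:400]=cv2.resize(cv2.imread("pics/scene0.png"),(320,200));R[380:]=cv2.resize(cv2.imread("pics/top0.png"),(320,200))
cv2.imwrite("pics/mont.png",np.hstack([L,R]))
E
```

```text
(no output)
```

View pics/mont.png

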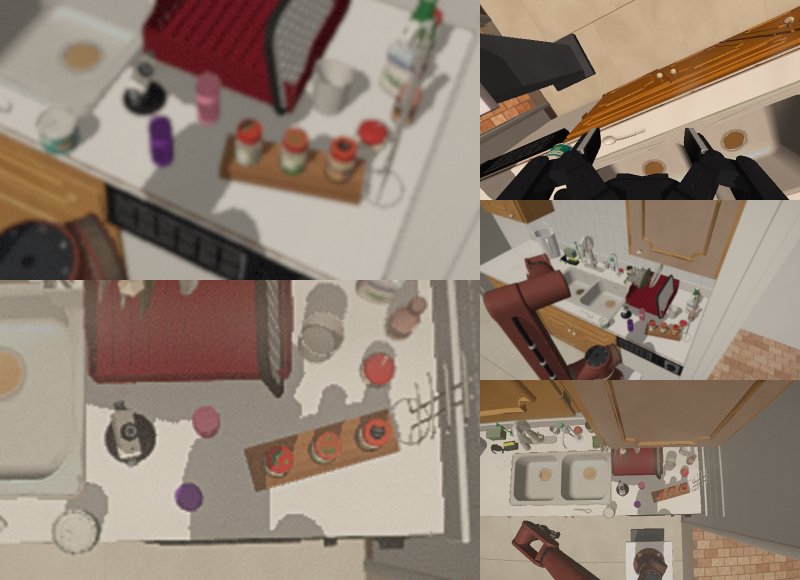

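The mosaic shows three red-capped jars in the wooden block. In scene pixels they are at (344,250), (367,253) and (391,257); in top pixels at (360,230), (384,223) and (407,216).

Candidates:
- **Scene (344,250) and (367,253):** green labels, so not the target.
- **Scene (391,257):** black/orange label, my choice.
- **Scene (301,250) purple and (324,229) pink:** look-alikes outside the block.

The camera stand is at scene (292,225), top (286,218). The mug, timer and tin are near top (380,167), (408,185) and (257,263).

```bash
cat > h.py <<'E'
import numpy as np,cv2
from workcell import arm
def ray(c,p):
    K=np.array([[c["fx"],0,c["cx"]],[0,c["fy"],c["cy"]],[0,0,1]])
    u=cv2.undistortPoints(np.array([[p]],float),K,np.array(c["D"],float))[0,0]
    P=np.array(c["pose"]);d=P[:3,:3]@[u[0],-u[1],-1];return P[:3,3],d/np.linalg.norm(d)
def tri(rs):
    A=np.zeros((3,3));b=np.zeros(3)
    for o,d in rs: M=np.eye(3)-np.outer(d,d);A+=M;b+=M@o
    x=np.linalg.solve(A,b);return x,[round(float(np.linalg.norm((np.eye(3)-np.outer(d,d))@(x-o)))*1e3,1) for o,d in rs]
def atz(r,z): o,d=r;return o+d*(z-o[2])/d[2]
def proj(c,X):
    P=np.array(c["pose"]);q=P[:3,:3].T@(np.array(X)-P[:3,3]);K=np.array([[c["fx"],0,c["cx"]],[0,c["fy"],c["cy"]],[0,0,1]])
    return cv2.projectPoints(np.array([[q[0],-q[1],-q[2]]]),np.zeros(3),np.zeros(3),K,np.array(c["D"],float))[0][0,0]
E
python3 - <<'E'
from h import *
cs,ct=arm.camera_info("scene"),arm.camera_info("top")
def reds(n):
    im=cv2.imread(f"pics/{n}0.png").astype(int);m=((im[...,2]-im[...,1]>60)&(im[...,2]-im[...,0]>60)&(im[...,2]>150)).astype(np.uint8)
    k,_,st,ce=cv2.connectedComponentsWithStats(m)
    return [(np.round(ce[i],1).tolist(),int(st[i,4])) for i in range(1,k) if st[i,4]>25]
print(reds("scene"));print(reds("top"))
for n,s,t in(("j1",(344,245),(360,230)),("j2",(367,250),(384,223)),("j3",(391.5,254),(407.5,216)),("cam",(292,225),(286,218)),("pink",(324,217),(323,210)),("purple",(300,239),(314.5,248))):
    print(n,tri([ray(cs,s),ray(ct,t)]))
    if n[0]=="j":print(atz(ray(ct,t),.118),atz(ray(cs,s),.112))
for n,t,z in(("mug",(380,167),.05),("timer",(409,184),.04),("tin",(258,266),.05)):print(n,atz(ray(ct,t),z))
f=lambda i:cv2.resize(i,None,fx=8,fy=8,interpolation=cv2.INTER_CUBIC)
cv2.imwrite("pics/crop1.png",f(cv2.imread("pics/scene0.png")[230:290,330:425]))
E
```

```text
[([405.2, 245.6], 109), ([344.4, 246.9], 44), ([390.6, 255.4], 54)]
[([194.2, 99.2], 102), ([409.4, 184.5], 154), ([408.5, 215.9], 96), ([384.2, 222.2], 100), ([361.6, 230.4], 81)]
j1 (array([ 0.45599808, -0.07861777,  0.11515967]), [1.0, 1.0])
[ 0.45528559 -0.07750418  0.118     ] [ 0.45874196 -0.07861027  0.112     ]
j2 (array([ 0.47712249, -0.1570288 ,  0.1096251 ]), [0.8, 0.8])
[ 0.47603232 -0.15521799  0.118     ] [ 0.47592348 -0.15818882  0.112     ]
j3 (array([ 0.49910243, -0.23624264,  0.10941216]), [3.0, 3.0])
[ 0.49688768 -0.2319178   0.118     ] [ 0.4989821  -0.23910595  0.112     ]
cam (array([0.50785745, 0.16725732, 0.03108073]), [0.4, 0.4])
pink (array([0.52210782, 0.03644072, 0.13428246]), [3.4, 3.4])
purple (array([0.40179529, 0.06718726, 0.12479603]), [2.0, 2.0])
mug [ 0.67418937 -0.15781961  0.05      ]
timer [ 0.61480834 -0.25663736  0.04      ]
tin [0.34631393 0.26145343 0.05      ]
```

View pics/crop1.png

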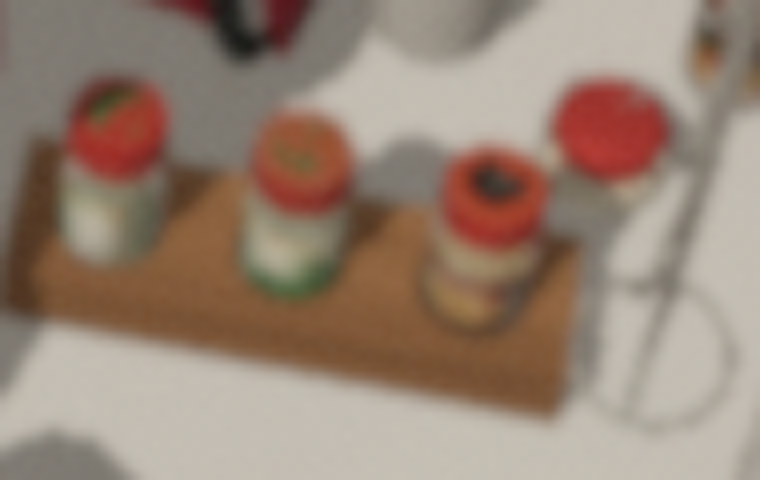

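The crop confirms it: the right-hand jar, crop (495,200), has the black-and-orange label and a dark mark on its cap. The two to its left are green. A whisk hangs close by on the right, at crop (680,340). I'm moving off now to view the stand from two places with the wrist camera.

```bash
python3 -m inch '[[[-14,-15,-1],[0,0,0],1],[[-41,-45,-3],[0,0,0],1],[[-75,-83,-5],[0,0,0],1],[[-113,-125,-7],[0,0,0],1],[[-151,-166,-9],[0,0,0],1],[[-185,-204,-12],[0,0,0],1],[[-212,-234,-13],[0,0,0],1],[[-226,-249,-14],[0,0,0],1],[[-226,-249,-14],[0,0,0],1],[[-226,-249,-14],[0,0,0],1]]'
python3 - <<'E'
from h import *
import pickle
c=arm.camera_info("wrist");im=arm.snapshot("wrist");cv2.imwrite("pics/w1.png",im);pickle.dump(c,open("w1.pkl","wb"))
for l in("camera_lens","camera_stand"):
    for r in arm.cut_out("wrist",l): print(l,r["p"],r["point"],r["pixels"].sum())
o=arm.observe();print(o["ee_pos"],np.round(o["eef_rot"],3).tolist(),o["clock"])
E
```

```text
clock: 2.1
ee_pos: [0.3596, 0.2509, 0.2453]
eef_rot: [[-0.913, 0.409, 0.0], [0.409, 0.913, 0.0], [0.0, 0.0, -1.0]]
ft_force: [0.7, 0.9, -0.2]
gripper_width: 0.999
finger_force: 0.0
camera_lens 0.41 [308.9, 325.8] 121
camera_stand 0.8 [319.2, 290.0] 3966
[0.35947273 0.25148565 0.24519113] [[-0.913, 0.407, -0.0], [0.407, 0.913, 0.0], [0.0, -0.0, -1.0]] 2.25
```

```bash
python3 -m inch '[[[-18,-18,-1],[0,0,0],1],[[-55,-55,-4],[0,0,0],1],[[-92,-92,-6],[0,0,0],1],[[-129,-129,-8],[0,0,0],1],[[-165,-165,-11],[0,0,0],1],[[-183,-184,-12],[0,0,0],1],[[-183,-184,-12],[0,0,0],1],[[-183,-184,-12],[0,0,0],1]]'
python3 - <<'E'
from h import *
import pickle
c=arm.camera_info("wrist");im=arm.snapshot("wrist");cv2.imwrite("pics/w2.png",im);pickle.dump(c,open("w2.pkl","wb"))
R=[]
for l in("camera_lens","camera_stand","jar_dark"):
    for r in arm.cut_out("wrist",l): print(l,r["p"],r["point"],r["pixels"].sum());
o=arm.observe();print(o["ee_pos"],np.round(o["eef_rot"],3).tolist(),o["clock"])
a=cv2.imread("pics/w1.png")
print(proj(pickle.load(open("w1.pkl","rb")),(.508,.167,.05)),proj(c,(.508,.167,.05)))
cv2.imwrite("pics/w12.png",cv2.resize(np.vstack([a,im]),(480,600)))
E
```

```text
clock: 3.25
ee_pos: [0.4514, 0.0093, 0.257]
eef_rot: [[-0.913, 0.408, -0.001], [0.408, 0.913, 0.001], [0.001, 0.0, -1.0]]
ft_force: [0.5, 0.5, -0.3]
gripper_width: 0.997
finger_force: 0.0
camera_lens 0.76 [478.4, 180.0] 276
camera_lens 0.35 [462.7, 164.4] 4769
camera_stand 0.64 [462.0, 164.5] 4838
camera_stand 0.55 [279.2, 335.6] 1411
jar_dark 0.69 [160.3, 288.6] 1833
jar_dark 0.64 [362.2, 120.3] 1753
jar_dark 0.6 [372.7, 228.7] 2023
[0.45141857 0.00930689 0.2572009 ] [[-0.914, 0.407, -0.0], [0.407, 0.914, 0.0], [0.0, 0.0, -1.0]] 3.45
[312.52779944 296.7597985 ] [460.89721004 164.234972  ]
```

View pics/w12.png

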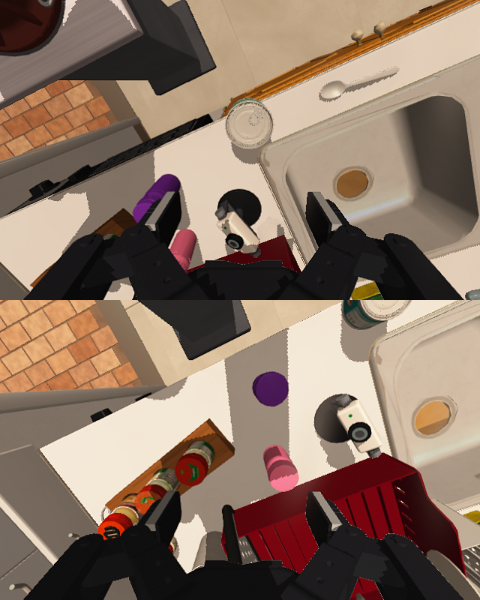

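The wrist mosaic shows the lens in w1 near pixel (312,323) and in w2 near (477,177). The jars run down the left of w2, with the dark one at about (155,305), farthest left.

```bash
python3 - <<'E'
from h import *
f=lambda i:cv2.resize(i,None,fx=4,fy=4,interpolation=cv2.INTER_CUBIC)
a=f(cv2.imread("pics/w1.png")[245:390,270:367]);b=f(cv2.imread("pics/w2.png")[110:255,415:515])
cv2.imwrite("pics/lens.png",np.hstack([a,b]))
E
```

```text
(no output)
```

View pics/lens.png

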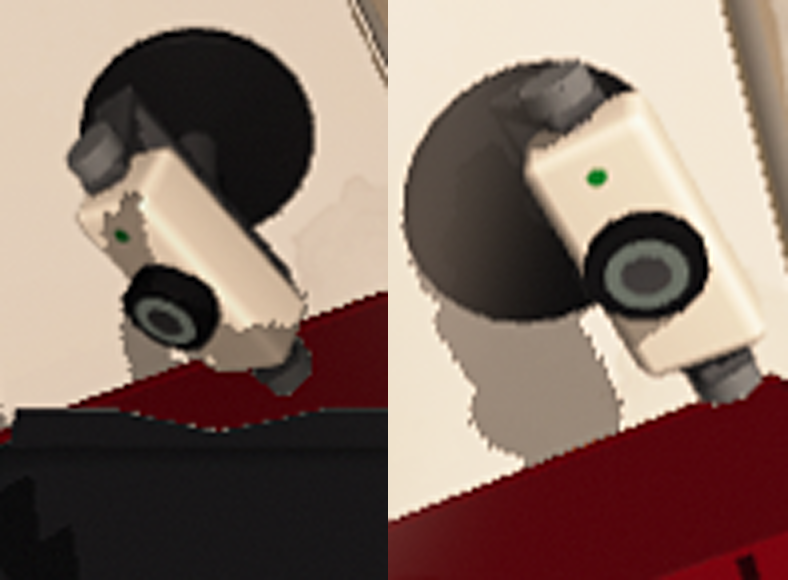

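```bash
cat > fit.py <<'E'
from h import *
import pickle
from scipy.optimize import least_squares
c1,c2=[pickle.load(open(f"w{i}.pkl","rb")) for i in(1,2)]
A=lambda u,v:(270+u/4-.375,245+v/4-.375); B=lambda u,v:(415+(u-388)/4-.375,110+v/4-.375)
L=[A(166,318),B(643,270)]
print("lens",tri([ray(c1,L[0]),ray(c2,L[1])]))
k=[[A(97,158),A(283,368)],[B(565,95),B(729,375)]]
for c,q in((c1,k[0]),(c2,k[1])):
    p=[atz(ray(c,x),.076) for x in q]; d=p[0]-p[1]; print("knobs",p[0][:2],p[1][:2],"len",np.linalg.norm(d),"mid",(p[0]+p[1])[:2]/2,"yaw",np.degrees(np.arctan2(d[1],d[0])))
def model(q):
    x,y,a,t,dz=q; h=np.array([np.cos(a),np.sin(a),0]);n=np.array([-h[1],h[0],0]); P=np.array([x,y,.076+dz])
    z=np.sin(t)*-h+np.cos(t)*np.array([0,0,1]); return P,n,z,P+.022*z
def res(q):
    x=q[:5];r=[]
    P,n,z,l=model(x)
    for i,c in enumerate((c1,c2)):
        s=np.array(q[5:7])*i  # small relative pixel shift between views (calibration)
        r+=list(proj(c,l)-L[i]-s)
        for j,sg in((0,-1),(1,1)): r+=list((proj(c,P+sg*q[7]*n)-k[i][j]-s)*.7)
    return np.r_[r,q[4]/.001,q[5]/1,q[6]/1,(q[7]-.050)/.002]
s=least_squares(res,[.508,.167,.8,.55,0,0,0,.05])
P,n,z,l=model(s.x[:5]);J=np.linalg.inv(s.jac.T@s.jac)
print("fit",np.round(s.x,4),"res",np.round(s.fun,2),"sd(a,t)deg",np.degrees(np.sqrt(np.diag(J)[2:4])));print("lens",l,"z",z)
# concentric ellipse of the lens glass: predicted vs seen
n2=np.cross(z,n)
for c,nm in((c1,"w1"),(c2,"w2")):
    pts=np.array([proj(c,l+.011*(np.cos(b)*n+np.sin(b)*n2)) for b in np.linspace(0,6.28,40)],np.float32);e=cv2.fitEllipse(pts);print(nm,"pred ellipse",e)
    im=cv2.imread(f"pics/{nm}.png");g=cv2.cvtColor(im,cv2.COLOR_BGR2GRAY);m=((g>70)&(g<150)).astype(np.uint8)
    q=L[0] if nm=="w1" else L[1]
    Y,X=np.mgrid[:400,:640];g2=np.where((X-q[0])**2+(Y-q[1])**2<(15 if nm=="w2" else 13)**2,m,0).astype(np.uint8)
    K,lab,st,_=cv2.connectedComponentsWithStats(g2)
    best=1+np.argmax(st[1:,4]);cn=max(cv2.findContours((lab==best).astype(np.uint8),0,1)[0],key=len);e=cv2.fitEllipse(cn);print(nm,"seen",e,st[best])
E
python3 fit.py
```

```text
lens (array([0.51309769, 0.16424009, 0.09545194]), [0.5, 0.5])
knobs [0.46454323 0.1624426 ] [0.56328345 0.18354925] len 0.10097089069624463 mid [0.51391334 0.17299593] yaw -167.93407592923026
knobs [0.46436709 0.16494968] [0.56249086 0.18671269] len 0.10050822073650902 mid [0.51342897 0.17583118] yaw -167.49471976559894
fit [ 5.1210e-01  1.7450e-01 -1.3587e+00 -5.2410e-01  3.0000e-04 -3.4220e-01
  3.8350e-01  5.0100e-02] res [-0.15  0.57  0.42 -0.79  0.29 -0.97  0.57  1.25 -0.49 -0.7  -0.82 -0.54
  0.33 -0.34  0.38  0.04] sd(a,t)deg [0.95987177 3.21868498]
lens [0.51446751 0.16375495 0.09538001] z [ 0.10536116 -0.48920636  0.86578067]
w1 pred ellipse ((311.0541687011719, 324.64013671875), (8.426115989685059, 18.054197311401367), 121.24170684814453)
w1 seen ((306.151123046875, 331.6426086425781), (6.779481410980225, 17.951862335205078), 126.84010314941406) [300 324  16  14  95]
w2 pred ellipse ((478.8016357421875, 178.59585571289062), (17.791061401367188, 23.228466033935547), 86.05199432373047)
w2 seen ((479.2404479980469, 178.1324920654297), (16.063962936401367, 20.14988136291504), 82.58502960205078) [469 170  21  17 199]
```

The pivot axis measures nearly along x, so the lens leans towards −y. I'll check this and pin the lean down with two closer views.

```bash
cat > snap.py <<'E'
from h import *
import pickle,sys
i=sys.argv[1]
c=arm.camera_info("wrist");im=arm.snapshot("wrist");cv2.imwrite(f"pics/w{i}.png",im);pickle.dump(c,open(f"w{i}.pkl","wb"))
print(np.round(arm.observe()["ee_pos"],4),proj(c,(.514,.164,.095)))
E
python3 -m inch '[[[2,14,16],[0,0,0],1],[[5,40,48],[0,0,0],1],[[9,66,80],[0,0,0],1],[[12,80,97],[0,0,0],1],[[12,80,97],[0,0,0],1],[[12,80,97],[0,0,0],1]]' && python3 snap.py 3 && python3 -m inch '[[[-8,-18,-5],[0,0,0],1],[[-23,-54,-15],[0,0,0],1],[[-38,-90,-25],[0,0,0],1],[[-46,-108,-30],[0,0,0],1],[[-46,-108,-30],[0,0,0],1],[[-46,-108,-30],[0,0,0],1]]' && python3 snap.py 4
python3 - <<'E'
from h import *
import pickle
o=[]
for i in(3,4):
    im=cv2.imread(f"pics/w{i}.png");u,v=proj(pickle.load(open(f"w{i}.pkl","rb")),(.514,.169,.09)).astype(int)
    x=max(0,min(640-100,u-50));y=max(0,min(400-120,v-60));print(i,x,y);o.append(cv2.resize(im[y:y+120,x:x+100],None,fx=4,fy=4,interpolation=cv2.INTER_CUBIC))
cv2.imwrite("pics/lens34.png",np.hstack(o))
E
```

```text
clock: 4.2
ee_pos: [0.4742, 0.0859, 0.1612]
eef_rot: [[-0.913, 0.408, 0.002], [0.408, 0.913, -0.0], [-0.002, 0.0, -1.0]]
ft_force: [0.1, 0.2, -0.5]
gripper_width: 0.999
finger_force: 0.0
[0.4745 0.0857 0.1616] [436.83642107 219.95487528]
clock: 5.0
ee_pos: [0.4715, -0.0312, 0.1908]
eef_rot: [[-0.912, 0.409, 0.001], [0.409, 0.912, 0.0], [-0.001, 0.001, -1.0]]
ft_force: [0.4, 0.0, -0.0]
gripper_width: 1.001
finger_force: 0.0
[ 0.4713 -0.0308  0.1905] [561.66839254 155.06343648]
3 390 155
4 513 91
```

View pics/lens34.png

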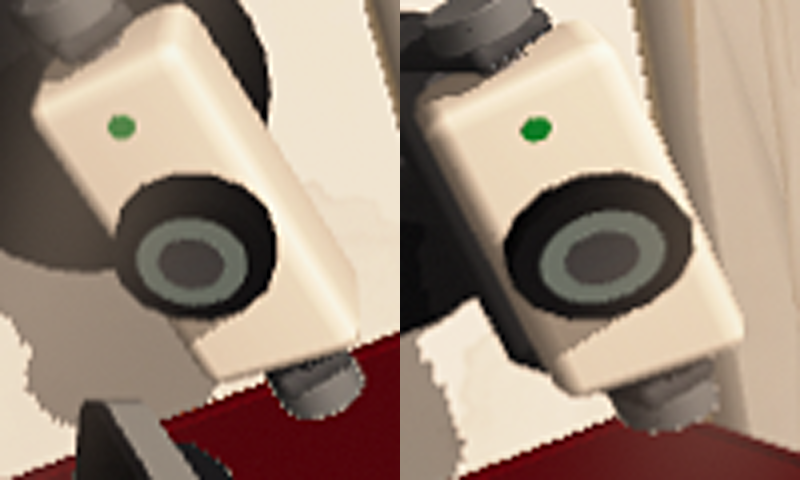

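The crops show the lens clearly: w3 crop (192,262), w4 crop (601,257), with a sharp grey glass ring inside the black barrel. I'll fit a 3-D circle to the ring's edge across the views.

```bash
cat > circ.py <<'E'
from h import *
import pickle
from scipy.ndimage import map_coordinates
from scipy.optimize import least_squares
seed={1:(311.1,324.1),2:(478.4,177.1),3:(390+48,155+65.3),4:(513+50.2,91+64)}
E={};C={}
for i,s in seed.items():
    g=cv2.cvtColor(cv2.imread(f"pics/w{i}.png"),cv2.COLOR_BGR2GRAY).astype(float);C[i]=pickle.load(open(f"w{i}.pkl","rb"));pts=[]
    for b in np.linspace(0,2*np.pi,60,endpoint=False):
        r=np.arange(2,20,.25);p=map_coordinates(g,[s[1]+r*np.sin(b),s[0]+r*np.cos(b)],order=1)
        # outermost rise then the fall below 65
        k=next((k for k in range(len(r)-1) if p[:k+1].max()>85 and p[k+1]<65 and p[k]>=65),None)
        if k is not None: pts.append((s[0]+r[k]*np.cos(b),s[1]+r[k]*np.sin(b)))
    pts=np.array(pts,np.float32)
    for _ in range(2):
        e=cv2.fitEllipse(pts);a=np.radians(e[2]);d=(pts-e[0])@np.array([[np.cos(a),-np.sin(a)],[np.sin(a),np.cos(a)]]);q=np.hypot(d[:,0]/e[1][0]*2,d[:,1]/e[1][1]*2);pts=pts[abs(q-1)<.12]
    E[i]=pts;print(i,len(pts),np.round(e[0],1),np.round(e[1],2),round(e[2]))
def ax(h,t): return np.array([np.sin(t)*np.cos(h),np.sin(t)*np.sin(h),np.cos(t)])
use=[2,3,4]
def res(q,use=use):
    z=ax(q[3],q[4]);u=np.cross(z,[1,0,0]);u/=np.linalg.norm(u);v=np.cross(z,u);r=[]
    for j,i in enumerate(use):
        s=q[6+2*j:8+2*j]
        poly=np.array([proj(C[i],np.array(q[:3])+q[5]*(np.cos(b)*u+np.sin(b)*v))+s for b in np.linspace(0,2*np.pi,48,endpoint=False)],np.float32)
        r+=[cv2.pointPolygonTest(poly,(float(a),float(b)),True) for a,b in E[i]]+list(np.array(s)*5)
    return np.array(r)
for use in([2,3,4],[2,4],[3,4],[1,2,3,4]):
    s=least_squares(res,[.514,.164,.095,-1.4,.5,.011]+[0]*2*len(use),args=(use,),diff_step=1e-3,x_scale=[.01,.01,.01,.1,.1,.01]+[1]*2*len(use))
    print(use,np.round(s.x,4),"rms",np.sqrt(np.mean(s.fun**2)).round(2),"head,lean",np.degrees(s.x[3:5]).round(1),ax(*s.x[3:5]).round(3))
E
python3 circ.py
```

```text
1 42 [307.  329.4] [17.9  21.47] 61
2 60 [479.3 178.2] [16.63 20.8 ] 82
3 60 [437.2 219.9] [21.43 28.06] 98
4 60 [563.6 154.7] [22.15 32.47] 74
[2, 3, 4] [ 0.5133  0.1637  0.0971 -1.4146  0.4689  0.01   -0.      0.      0.
  0.      0.      0.    ] rms 0.21 head,lean [-81.1  26.9] [ 0.07  -0.446  0.892]
[2, 4] [ 0.5133  0.1636  0.0973 -1.4285  0.4798  0.01    0.      0.      0.
  0.    ] rms 0.16 head,lean [-81.8  27.5] [ 0.065 -0.457  0.887]
[3, 4] [ 0.5132  0.1637  0.0971 -1.3979  0.4726  0.0101  0.      0.      0.
  0.    ] rms 0.21 head,lean [-80.1  27.1] [ 0.078 -0.448  0.89 ]
[1, 2, 3, 4] [ 5.1240e-01  1.6260e-01  9.9600e-02 -2.1858e+00  3.8500e-01  9.5000e-03
  0.0000e+00 -0.0000e+00 -0.0000e+00 -3.0000e-04  0.0000e+00 -6.2800e-01
  0.0000e+00  0.0000e+00] rms 1.15 head,lean [-125.2   22.1] [-0.217 -0.307  0.927]
```

```bash
python3 - <<'E'
from h import *
import pickle
cs,ct=arm.camera_info("scene"),arm.camera_info("top")
for n,s,t in(("whisk",(412.5,274),(424.5,210)),("whisk2",(414,264),(425,201)),("rackR",(360,233),(359,194)),("rackL",(293,196),(265,190))):print(n,tri([ray(cs,s),ray(ct,t)]))
g=[]
for i in(2,4):
    c=pickle.load(open(f"w{i}.pkl","rb"));print(i,proj(c,(.498,-.234,.118)),proj(c,(.455,-.078,.118)),proj(c,(.58,.1,.1)))
    g.append(cv2.resize(cv2.imread(f"pics/w{i}.png"),(480,300)))
cv2.imwrite("pics/g.png",np.vstack(g))
E
```

```text
whisk (array([ 0.53032033, -0.31901389, -0.00094176]), [4.3, 4.3])
whisk2 (array([ 0.55761409, -0.31417507,  0.02406835]), [1.7, 1.7])
rackR (array([ 0.58527672, -0.08646141,  0.04045276]), [3.3, 3.3])
rackL (array([0.60263058, 0.22490058, 0.0801995 ]), [8.7, 8.7])
2 [148.72635636 307.21526272] [249.81675349 224.88160309] [441.07130451 252.07350961]
4 [131.48006988 323.13334331] [262.13968428 216.56183392] [506.31172452 251.98557902]
```

View pics/g.png

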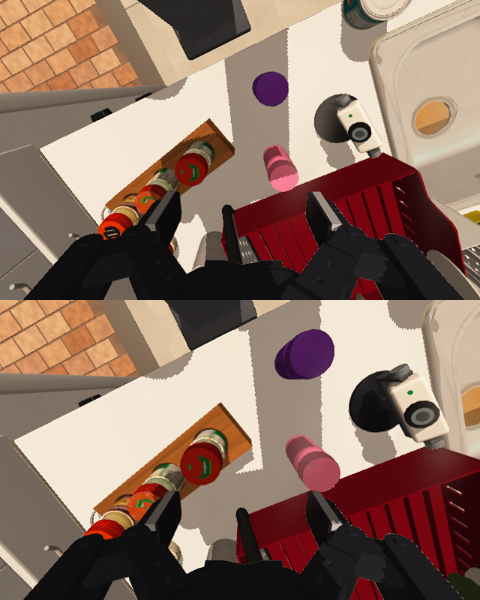

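g.png shows the three caps on the left of both views: dark at w2 (155,304), green1 nearest at (255,222). The rack lies beyond x≈0.585. Moving to hover over the dark jar, turned to the block's row.

```bash
python3 -m inch '[[[-8,-14,-1],[0,0,0.07],1],[[-24,-40,-3],[0,0,0.2],1],[[-43,-71,-5],[0,0,0.36],1],[[-62,-103,-7],[0,0,0.52],1],[[-81,-134,-9],[0,0,0.68],1],[[-97,-160,-10],[0,0,0.81],1],[[-107,-176,-10],[0,0,0.89],1],[[-107,-176,-10],[0,0,0.89],1],[[-107,-176,-10],[0,0,0.89],1]]' && python3 snap.py 5
python3 - <<'E'
from h import *
import pickle
c=pickle.load(open("w5.pkl","rb"));print(proj(c,(.498,-.236,.118)),proj(c,(.476,-.156,.118)))
for r in arm.cut_out("wrist","jar_dark"):
    ys,xs=np.nonzero(r["pixels"]);print(r["p"],r["point"],xs.min(),xs.max(),ys.min(),ys.max())
E
```

```text
clock: 6.18
ee_pos: [0.4968, -0.235, 0.1999]
eef_rot: [[-0.258, 0.966, -0.001], [0.966, 0.258, 0.001], [0.001, -0.001, -1.0]]
ft_force: [-0.0, -0.6, -0.1]
gripper_width: 0.995
finger_force: 0.0
[ 0.4969 -0.2347  0.2   ] [ 578.77469584 -575.6327637 ]
[325.10328222 209.67163852] [324.33769381 103.54713868]
0.88 [328.3, 200.3] 304 355 165 235
0.39 [332.2, 18.4] 303 360 0 41
```

View pics/w5.png

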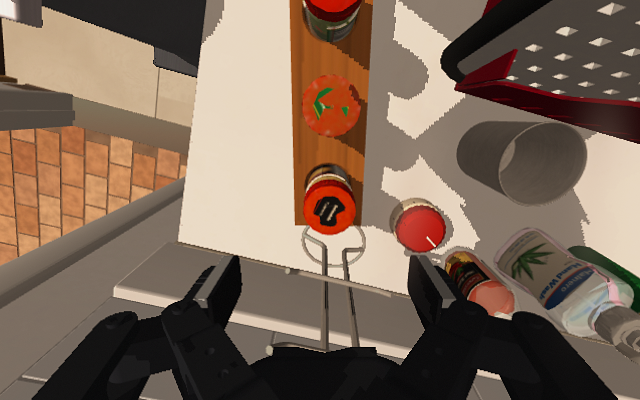

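The dark cap, with its black mark, is at (330,209), about 5 px right of the prediction. The block's row runs vertically in the image, so the yaw is right. A whisk's wires run from (333,243) down to (340,350), so I need its height before going down.

```bash
python3 - <<'E'
from h import *
import pickle
c2,c5=[pickle.load(open(f"w{i}.pkl","rb")) for i in(2,5)];cs,ct=arm.camera_info("scene"),arm.camera_info("top")
# wrist info of w5 was taken at this pose
print("jar",tri([ray(c2,(155,304)),ray(c5,(330,209))]),atz(ray(c5,(330,209)),.118))
print("jar top+w5",tri([ray(ct,(408,215.9)),ray(c5,(330,209))]))
for z in(0,.05,.1,.15,.2):
    print(z,"loop",atz(ray(c5,(333,245)),z),atz(ray(cs,(412.5,274)),z),atz(ray(ct,(424.5,210)),z),"rail",atz(ray(c5,(340,283)),z))
im=[cv2.imread("pics/scene0.png")[190:300,380:460],cv2.imread("pics/top0.png")[160:270,395:475]]
cv2.imwrite("pics/wh.png",np.hstack([cv2.resize(i,None,fx=5,fy=5,interpolation=cv2.INTER_CUBIC) for i in im]))
E
```

```text
jar (array([ 0.5036006 , -0.2395117 ,  0.10259966]), [0.1, 0.1]) [ 0.50175178 -0.23439224  0.118     ]
jar top+w5 (array([ 0.49864649, -0.23194109,  0.12570714]), [2.2, 2.2])
0 loop [ 0.53203187 -0.32134542  0.        ] [ 0.53220104 -0.32281959  0.        ] [ 0.52829861 -0.31474861  0.        ] rail [ 0.5566646  -0.37437891  0.        ]
0.05 loop [ 0.52392371 -0.29763586  0.05      ] [ 0.49809742 -0.32493652  0.05      ] [ 0.52269983 -0.30342373  0.05      ] rail [ 0.54496444 -0.3429359   0.05      ]
0.1 loop [ 0.51581555 -0.27392629  0.1       ] [ 0.4639938  -0.32705346  0.1       ] [ 0.51710104 -0.29209885  0.1       ] rail [ 0.53326429 -0.31149289  0.1       ]
0.15 loop [ 0.50770739 -0.25021673  0.15      ] [ 0.42989018 -0.3291704   0.15      ] [ 0.51150226 -0.28077397  0.15      ] rail [ 0.52156413 -0.28004988  0.15      ]
0.2 loop [ 0.49959922 -0.22650717  0.2       ] [ 0.39578656 -0.33128734  0.2       ] [ 0.50590347 -0.26944909  0.2       ] rail [ 0.50986397 -0.24860687  0.2       ]
```

View pics/wh.png

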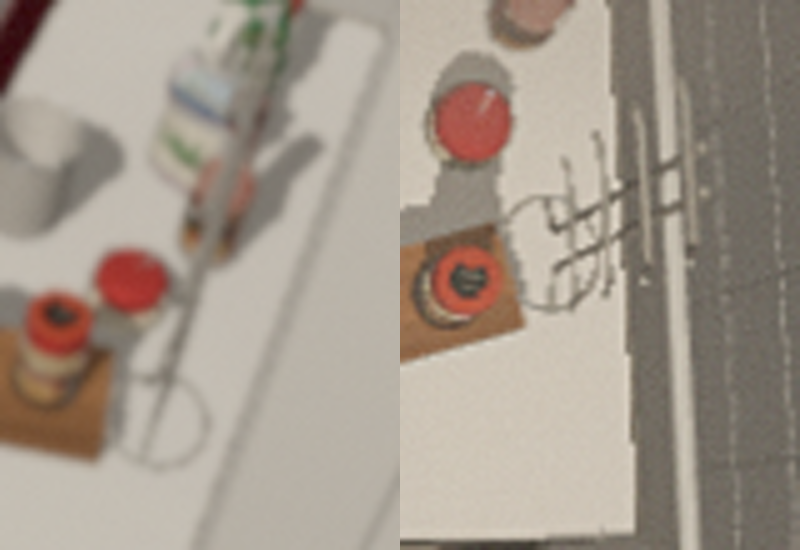

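The whisk is really a wire stand on the worktop: its ring is at about (0.53, −0.32) and its posts rise near y≈−0.32. That is 8 cm from the jar, so a straight descent clears it. Descending and gripping.

```bash
python3 -m inch '[[[0,2,10],[0,0,0],1],[[0,4,32],[0,0,0],1],[[-1,4.5,60],[0,0,0],1],[[-1,4.5,88],[0,0,0],1],[[-1,4.5,112],[0,0,0],1],[[-1,4.5,130],[0,0,0],1],[[-1,4.5,138],[0,0,0],1],[[-1,4.5,138],[0,0,0],1],[[-1,4.5,138],[0,0,0],1]]' && python3 -m inch '[[[0,0,0],[0,0,0],-1],[[0,0,0],[0,0,0],-1],[[0,0,0],[0,0,0],-1],[[0,0,0],[0,0,0],-1],[[0,0,0],[0,0,0],-1],[[0,0,0],[0,0,0],-1],[[0,0,0],[0,0,0],-1],[[0,0,0],[0,0,0],-1]]'
```

```text
clock: 7.4
ee_pos: [0.5026, -0.2359, 0.0633]
eef_rot: [[-0.257, 0.966, 0.002], [0.966, 0.257, -0.001], [-0.002, 0.001, -1.0]]
ft_force: [0.2, 0.2, 0.2]
gripper_width: 0.998
finger_force: 0.0
clock: 8.4
ee_pos: [0.502, -0.2358, 0.0631]
eef_rot: [[-0.257, 0.966, 0.0], [0.966, 0.257, -0.001], [-0.001, 0.0, -1.0]]
ft_force: [-1.9, 0.3, 5.8]
gripper_width: 0.504
finger_force: 60.5
```

Gripped: the opening is 0.504, about 43 mm, with 60 N on the pads. Lifting straight up.

```bash
python3 -m inch '[[[0,0,-4],[0,0,0],-1],[[0,0,-12],[0,0,0],-1],[[0,0,-24],[0,0,0],-1],[[0,0,-42],[0,0,0],-1],[[0,0,-64],[0,0,0],-1],[[0,0,-88],[0,0,0],-1],[[0,0,-112],[0,0,0],-1],[[0,0,-135],[0,0,0],-1],[[0,0,-155],[0,0,0],-1],[[0,0,-168],[0,0,0],-1],[[0,0,-170],[0,0,0],-1],[[0,0,-170],[0,0,0],-1]]'
python3 snap.py 6; python3 - <<'E'
from h import *
im=np.vstack([cv2.resize(cv2.imread("pics/w6.png"),(480,300)),cv2.resize(arm.snapshot("scene")[150:300,260:500],(480,300))]);cv2.imwrite("pics/v6.png",im)
cs=arm.camera_info("scene");print(proj(cs,(.502,-.236,.182)),proj(cs,(.502,-.236,.288)))
E
```

```text
clock: 9.9
ee_pos: [0.5014, -0.2352, 0.2319]
eef_rot: [[-0.257, 0.966, -0.001], [0.966, 0.257, 0.0], [0.001, -0.001, -1.0]]
ft_force: [-0.3, -0.7, -1.3]
gripper_width: 0.501
finger_force: 60.5
[ 0.5011 -0.2351  0.2314] [ 523.69046064 -451.57234781]
[393.72257496 240.63203159] [398.39060886 219.8326917 ]
```

View pics/v6.png

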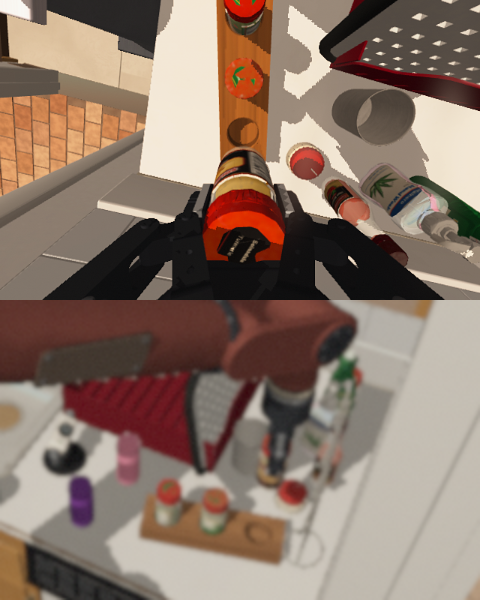

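The jar is out of the block and upright in the gripper, with its cap at (324,316) in wrist pixels. The empty pocket shows, and the other jars are standing. Next I check the jar's seat in the hand, the cupboard edge and the target pose.

```bash
cat > tgt.py <<'E'
from h import *
import pickle
from scipy.spatial.transform import Rotation as Ro
def target(R0,l,zl,b=.051,dist=.09):
    z=-zl; y=R0[:,1]-z*(R0[:,1]@z); y/=np.linalg.norm(y); R=np.c_[np.cross(y,z),y,z]; return l+zl*(dist+b),R
E
python3 - <<'E'
from tgt import *
o=arm.observe();p=np.array(o["ee_pos"]);R=np.array(o["eef_rot"])
zl=np.array([.084,-.454,.887]);zl/=np.linalg.norm(zl);l=np.array([.5133,.1637,.096])
T,Rt=target(R,l,zl);print("T",T,"shift",(R.T@(T-p)*1e3).round(1),"rv",Ro.from_matrix(R.T@Rt).as_rotvec().round(4))
c=arm.camera_info("wrist");
for q in("jar_dark",):
  for r in arm.cut_out("wrist",q)[:4]:
    m=r["pixels"];ys,xs=np.nonzero(m);print(r["p"],r["point"],m.sum(),xs.min(),xs.max(),ys.min(),ys.max())
    if ys.max()>250:
        for y in range(ys.min(),ys.max(),8):
            x=np.nonzero(m[y])[0]; print(y,x.min(),x.max(),end="; ")
x,y,z=R.T
for nm,a,rad in(("base",.051,.021),("cap0",-.034,.0225),("top",-.055,.0225)):
    P=np.array([proj(c,p+a*z+rad*(np.cos(b)*x+np.sin(b)*y)) for b in np.linspace(0,6.28,60)]);print(nm,proj(c,p+a*z).round(1),P.min(0).round(1),P.max(0).round(1))
# cupboard lower front edge, strong edges in top picture column profile
ct=arm.camera_info("top")
for u,v in((230,140),(420,140),(420,120)):print("cup",atz(ray(ct,(u,v)),.44))
s=cv2.imread("pics/top0.png").astype(int);print([ (v,s[v,330].tolist()) for v in range(100,190,6)])
E
```

```text
T [0.52514435 0.09968411 0.22107069] shift [317.2 109.3  10.4] rv [-0.0362  0.477   0.0088]
0.96 [323.4, 284.2] 13249 269 381 195 352
195 322 327; 203 302 345; 211 296 352; 219 292 355; 227 289 357; 235 288 359; 243 286 362; 251 283 364; 259 282 367; 267 281 369; 275 279 371; 283 275 375; 291 274 377; 299 272 380; 307 270 380; 315 270 379; 323 272 377; 331 273 376; 339 275 374; 347 300 357; 0.67 [323.4, 102.7] 2272 300 350 77 132
base [324.  222.3] [294.9 194.4] [353.  248.4]
cap0 [324.1 295. ] [273.2 249.2] [375.  336.1]
top [324.2 329.8] [263.8 277.3] [384.6 376.1]
cup [0.66905096 0.2692886  0.44      ]
cup [ 0.65755427 -0.21323849  0.44      ]
cup [ 0.71033374 -0.21629606  0.44      ]
[(100, [82, 102, 126]), (106, [78, 101, 125]), (112, [84, 105, 127]), (118, [86, 108, 132]), (124, [77, 120, 164]), (130, [74, 112, 145]), (136, [55, 57, 118]), (142, [58, 67, 120]), (148, [65, 73, 122]), (154, [63, 70, 120]), (160, [65, 73, 123]), (166, [66, 76, 119]), (172, [66, 71, 124]), (178, [61, 64, 120]), (184, [59, 58, 119])]
```

The jar sits as expected: its base rim is within 1 px of the prediction, with no slip or tilt. The cupboard edge is at x≈0.667, which is clear. Now moving to the presentation pose.

```bash
python3 -m inch '[[[6,2,0],[0,0,0],-1],[[22,8,-5],[0,0,0],-1],[[48,16,-10],[-0.002,0.024,0],-1],[[79,27,-12],[-0.004,0.057,0.001],-1],[[114,39,-12],[-0.008,0.105,0.002],-1],[[152,52,-12],[-0.012,0.162,0.003],-1],[[190,65,-10],[-0.017,0.229,0.004],-1],[[225,77,-8],[-0.022,0.296,0.005],-1],[[257,88,-4],[-0.027,0.358,0.007],-1],[[282,97,0],[-0.031,0.41,0.008],-1],[[301,104,5],[-0.034,0.444,0.008],-1],[[311,107,9],[-0.035,0.467,0.009],-1],[[317,109,10],[-0.036,0.477,0.009],-1],[[317,109,10],[-0.036,0.477,0.009],-1],[[317,109,10],[-0.036,0.477,0.009],-1],[[317,109,10],[-0.036,0.477,0.009],-1]]'
python3 - <<'E'
from tgt import *
c=arm.camera_info("wrist");im=arm.snapshot("wrist");s=arm.snapshot("scene");t=arm.snapshot("top")
o=arm.observe();p=np.array(o["ee_pos"]);R=np.array(o["eef_rot"])
zl=np.array([.084,-.454,.887]);zl/=np.linalg.norm(zl);l=np.array([.5133,.1637,.096])
T,Rt=target(R,l,zl);print(o["clock"],"err",(R.T@(T-p)*1e3).round(2),Ro.from_matrix(R.T@Rt).as_rotvec().round(4),"base-lens dist",np.linalg.norm(p+.051*R[:,2]-l),"dq",np.abs(o["dq"]).max())
print("lens px",proj(c,l),"joints",np.round(o["joint_pos"],1))
f=cv2.resize(s[150:300,260:500],(480,300));g=cv2.resize(t[140:290,220:460],(480,300))
w=cv2.resize(im,(320,200));W=np.zeros((600,320,3),np.uint8);W[:200]=w
u,v=proj(c,l).astype(int);y0=max(0,v-40);x0=max(0,u-60);k=im[y0:y0+100,x0:x0+80];W[200:200+4*k.shape[0],:4*k.shape[1]]=cv2.resize(k,None,fx=4,fy=4)[:400,:320]
print(x0,y0);cv2.imwrite("pics/fin.png",np.hstack([np.vstack([f,g]),W]))
E
```

```text
clock: 12.05
ee_pos: [0.5258, 0.0985, 0.2226]
eef_rot: [[-0.228, 0.97, -0.082], [0.859, 0.24, 0.453], [0.459, 0.033, -0.888]]
ft_force: [0.3, -0.7, -1.1]
gripper_width: 0.507
finger_force: 60.5
12.2 err [ 0.35 -0.31  1.7 ] [ 0.0016  0.0019 -0.    ] base-lens dist 0.09170757233117623 dq 0.1595983519819518
lens px [323.2364531  187.79089436] joints [-11.4   6.  104.6  25.7  81.2 -32.4]
263 147
```

View pics/fin.png

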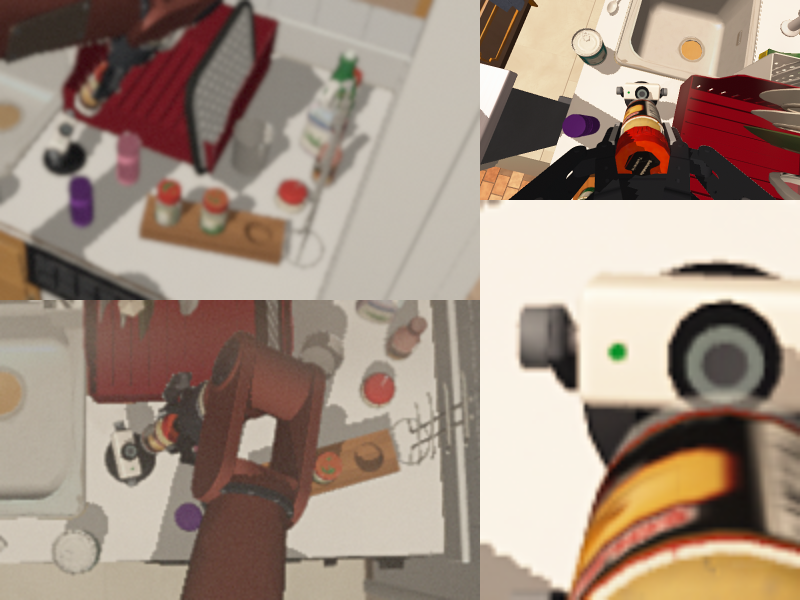

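The last picture shows the jar held above the camera, base towards the lens, which appears at wrist pixel (324,186) against a prediction of (323,188). The pink, purple and green jars, the timer, the mug and the tin all stand. I'll refine the lens pose with this view and trim.

```bash
python3 snap.py 7; sed -i 's/^seed={/seed={7:(324.0,186.2),/; s/^for use in.*/for use in([2,3,4],[3,4,7],[2,3,4,7]):/' circ.py; cat >> circ.py <<'E'
print(tri([ray(C[i],cv2.fitEllipse(E[i])[0]) for i in use]))
from tgt import *
o=arm.observe();p=np.array(o["ee_pos"]);R=np.array(o["eef_rot"]);l=s.x[:3].copy();l[2]=(l[2]+.0955)/2;zl=ax(*s.x[3:5])
T,Rt=target(R,l,zl);print(o["clock"],"p",p,"shift",(R.T@(T-p)*1e3).round(1),"rv",Ro.from_matrix(R.T@Rt).as_rotvec().round(4))
E
python3 circ.py
```

```text
[0.5257 0.0988 0.2224] [324.0759516  188.08041174]
7 48 [323.5 189.2] [19.6  22.68] 13
1 42 [307.  329.4] [17.9  21.47] 61
2 60 [479.3 178.2] [16.63 20.8 ] 82
3 60 [437.2 219.9] [21.43 28.06] 98
4 60 [563.6 154.7] [22.15 32.47] 74
[2, 3, 4] [ 0.5133  0.1637  0.0971 -1.4146  0.4689  0.01   -0.      0.      0.
  0.      0.      0.    ] rms 0.21 head,lean [-81.1  26.9] [ 0.07  -0.446  0.892]
[3, 4, 7] [ 0.5135  0.1636  0.0968 -1.3271  0.4523  0.0102  0.      0.      0.
  0.      0.      0.    ] rms 0.55 head,lean [-76.   25.9] [ 0.105 -0.424  0.899]
[2, 3, 4, 7] [ 0.5135  0.1637  0.0968 -1.3476  0.4499  0.0102  0.      0.      0.
  0.      0.      0.      0.      0.    ] rms 0.5 head,lean [-77.2  25.8] [ 0.096 -0.424  0.901]
(array([0.51326256, 0.16341778, 0.09723001]), [0.4, 0.5, 0.4, 1.3])
12.25 p [0.5256579  0.09875809 0.22242672] shift [4.4 2.6 1.6] rv [ 0.0211 -0.0272  0.0003]
```

The jar partly covers the ring in that view, which biases its ellipse. The three clean views agree with the current aim to within about 1°, so I'll trim 1.2 mm along the axis, let it settle and hand in.

```bash
python3 -m inch '[[[0,0,0.6],[0,0,0],-1],[[0,0,1.2],[0,0,0],-1],[[0,0,1.2],[0,0,0],-1],[[0,0,1.2],[0,0,0],-1],[[0,0,1.2],[0,0,0],-1],[[0,0,1.2],[0,0,0],-1],[[0,0,1.2],[0,0,0],-1],[[0,0,1.2],[0,0,0],-1]]' && python3 -c "
from h import *
o=arm.observe();p=np.array(o['ee_pos']);b=p+.051*np.array(o['eef_rot'])[:,2];l=np.array([.5133,.1637,.0963]);print(b-l,np.linalg.norm(b-l),np.abs(o['dq']).max(),o['finger_force']);print(arm.finish_job())"
```

```text
clock: 13.25
ee_pos: [0.5255, 0.0995, 0.2213]
eef_rot: [[-0.228, 0.97, -0.082], [0.859, 0.24, 0.453], [0.459, 0.033, -0.888]]
ft_force: [1.1, 0.6, -1.1]
gripper_width: 0.503
finger_force: 60.5
[ 0.00796434 -0.04110607  0.07968085] 0.09001210015258203 0.04183917042418385 60.4830036778003
the job is handed in; nothing more can be done
None
```

I handed the job in at 13.3 s with the dark-label jar held still in the gripper, its base measured at 90 mm from the lens and facing it to within an estimated 1–3°; the lens heading I measured (towards −y) lies outside the range the text gives, and I followed the measurement, while the camera and the bystanders I could see were untouched.

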